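# Snap the retaining clip onto the divider foot's stem

### The arm

A 6-joint arm with a two-finger parallel gripper is mounted at the origin on the work surface. World frame = base frame: x ahead of the robot, y to its left, z up, the work surface at z = 0. Lengths are in mm, angles in rad, forces in N, time in s.
With the tool pointing down it reaches from about 350 to 975 mm from the base axis. Payload 7.1 kg.
Tool frame: the origin (TCP) lies at the very end of the fingers, on their centre line; the grasp point (between the pads) lies 19 mm behind it (ctrl.grip_point_offset is the distance from the TCP to the grasp point, in mm); z points along the fingers, y is the direction in which the jaws open and shut (so a half turn about z gives the same grasp; the last joint's range is limited). The gripper opens to 88 mm and grips with 3 to 60 N. Pads are 20 mm wide; open, the fingers measure 115 mm over their backs; the gripper's body (75 mm by 178 mm) begins 61 mm behind the grasp point.
Start: joints at [-1.157, 0.423, 1.63, -0, 1.089, -0.019], TCP at [262.149, -567.347, 222.675] pointing down, gripper open.
Joint ranges: [-3, 3], [-0.9, 2.11], [0.09, 2.58], [-1.31, 4.45], [0.11, 2.69], [-2.54, 2.54]. Speed limits (rad/s): [2.39, 2.39, 3.01, 3.14, 3.14, 3.14].

### API

Orientations are given as a rotation vector (axis times angle).
In Python, from workcell import ctrl gives the robot as it stands.
- The arm moves only by the tool move_arm, never from a script. Its argument "increments" is one flat list of numbers, 5 for each row, row after row: the closure in counts, from 0 (fully open) to 255 (shut), then the shift along the tool's x, y, z in mm, then the turn about the tool's z in degrees. In form: [grip, dx, dy, dz, yaw, grip, dx, dy, dz, yaw, ...]. A call has 1 to 12 rows; each row is the pose to reach, as a shift and turn from the pose measured when the call began, along the tool's axes at that moment; what a row does not reach only later rows make up. A row lasts 1/8 s, in which the tool goes at most 62.5 mm and 10.7 degrees, less where a joint would pass 70% of its speed; a pose out of reach is approached as far as the arm can. A call with a gripper value outside its range is refused whole. The fingers move at their own pace and stop on an object; the grip force is fixed at half the most. Time passes only in rows, so rows that repeat a pose let the fingers close. It gives the time, the measured TCP pose, the force and the opening at its end, in the units of the state.
- ctrl.get_obs(): the state, without advancing time (a new reading comes with each control period).
- ctrl.get_image(name): name is "scene" or "top"; returns a dict with "frame" (400x640x3 uint8, red, green, blue), "vertical_fov" (degrees; the focal length in pixels is half the picture's height over the tangent of half this angle, whatever the lens; pixels are square), "cx", "cy" (the principal point, pixels), "distortion" ([k1, k2, p1, p2, k3] as OpenCV has them; the pictures are not rectified), "pose" (4x4, takes a point from camera to world coordinates). Camera axes: x right, y down, z forward; pixel columns grow to the right and rows downward; lengths in mm; the calibration is good to about 2 mm. A picture is of the moment at which its call begins. There is no depth.
- ctrl.close_job(): hands the job in, once; it reports no verdict.
The state is a dict: "t": time; "qpos": joint angles; "qvel": joint speeds; "joint_torque": joint torques, N m; "ee_pos": TCP position; "orientation": TCP orientation; "ft_force": force on the tool from outside, world axes, zero at the start; "moment": the same for the moment, N m; "width": finger opening in mm.
Only numpy, scipy, OpenCV 4.12 (cv2) and the standard library are available. Lean on these libraries where they do the work, as an engineer would, in place of code of your own. Each camera call takes 0.05 s, during which the arm holds its last target.

### The job

Pick up the clip fork (the tool with two prongs) and use it to push the split clip sideways along the foot's deck, into the groove of the stem, until it snaps fully home. Do not touch the clip with the gripper or with the flat-bladed tool, and leave that tool where it lies. Then lay the fork back down flat on the bench and let go.

Things in the scene. Friction and masses are not known exactly. Their poses are not given: they have to be found in the camera images.
- foot: Divider foot, fixed: black block 116 mm wide, its deck 60 mm above the bench. Origin under the stem axis, on the bench; x is the push direction, from the clip to the stem. The deck reaches 110 mm behind the stem and 45 mm beyond. Two lips, 8 mm high, 84 mm apart, run along it from 108 to 33 mm behind the stem. The clip starts 42 to 52 mm short of the stem, mouth to it within 6 degrees.
- groove (a point): Centre of the stem's groove, on the stem axis (z), 6 mm above the deck; x is the push direction. The aluminium stem rises from the deck: groove 22 mm in diameter and 16 mm high right on the deck, above it a head 32 mm in diameter, its top 50 mm above the deck. The snap needs about 5 to 10 N over the last 20 mm; once the clip's bore centre is within about 8 mm of the axis it jumps home by itself.
- clip_center (a point): Bore centre of the loose split steel clip (100 g), half-way up its 12 mm; when home it meets the groove point (1.5 mm play). x points out of its mouth. The flat rear face of its 60 mm wide back is 28 mm behind this point; a tang 14 mm wide sticks out 16 mm more from the middle. Two sprung arms, flared at the mouth, reach 30 mm ahead; they spread over the groove, then snap shut.
- fork_grip (a point): Centre of the clip fork's handle, half-way up. The fork lies flat on the bench: grey plastic handle 90 mm long (x), 24 wide (y), 40 high (z), then a steel shank, 14 mm wide and 12 high, flush with its underside, ending in a two-pronged fork. x points from handle to prongs. 180 mm long in all, about 180 g, balances about 20 mm ahead of the handle's centre.
- fork_tip (a point): Midway between the tips of the fork's two prongs, half-way up their 12 mm: 135 mm ahead of the handle's centre (x) and 14 mm lower; the tool's underside is 6 mm below this point. Prongs 12 mm wide, 25 mm long, slot between them 30 mm, fork 54 mm wide overall. The slot takes the clip's tang, so both prong tips bear on the clip's flat back.
- scraper_grip (a point): Centre, half-way up, of the handle of the flat-bladed tool, which is not to be used: the same handle as the fork's, but with one plain steel blade, 20 mm wide and 90 mm long, in place of prongs. It lies about 130 mm to the left or right of the fork.
Mind the look-alikes: they are no part of the job. What is shaped like the part that bears fork_grip but brown or pink is not meant.

How it is judged (in metres and radians):
On the way, in this order (a step that is already met when the one before it is completed fails the run):
1. the fork is lifted off the bench (height (world z) of fork_grip above 0.05 m), for 0.1 s.
2. the fork pushes on the clip before it is home (contact force between fork and clip above 0.2 N and horizontal distance between clip_center and groove above 0.006 m).
3. the clip is home in the groove, lying on the deck (horizontal distance between clip_center and groove below 0.005 m and z of clip_center in the frame of groove between -0.006 and 0.006 m), for 0.2 s.
At the end, for the whole second after the job is handed in: The clip is home: its bore centre within 5 mm of the stem axis, level with the groove to 6 mm and flat on the deck (within 8 degrees), at rest; the fork lies flat (within 10 degrees) and still on the bench, let go (all of step 3 and angle between clip_center's own z axis and vertical below 0.15 rad and linear speed of each of clip, fork below 0.02 m/s and height (world z) of fork_grip below 0.035 m and angle between fork_grip's own z axis and vertical below 0.17 rad); the robot touches nothing.
It fails at once if the gripper or arm touches the clip (contact force between the arm and clip above 0.5 N).
It fails at once if the gripper's fingers touch the clip (contact force between the fingers and clip above 0.5 N).
It fails at once if the flat-bladed tool touches the clip (contact force between scraper and clip above 0.5 N).
It fails at once if the flat-bladed tool is moved by more than 30 mm (distance of scraper_grip from where it was at the start of the episode above 0.03 m).
It also fails if it takes over 58 s, if anything falls off the work surface, if the arm or the gripper's body presses on something with over 40 N, if the wrist force passes 120 N, or if a joint passes its speed limit or range.

## Working session

There is one attempt and no reset: what is moved stays moved. The work goes in short steps, Python scripts to look and compute and a tool call to move; the robot and the scene stay as the last step left them, time stands still between calls to the robot, and variables do not carry over. Pictures are saved under pics/ and viewed, and the job is handed in when it is done.

Besides the shell and the picture viewer there is one more tool, called in YAML: its name, and indented under it one key for each argument. move_arm: Moves the arm, as the interface text tells. Its arguments: {"type":"object","properties":{"increments":{"type":"array","items":{"type":"number"}}},"required":["increments"]}

```bash
ls; mkdir -p pics
python3 - <<'E'
from workcell import ctrl
import cv2
o=ctrl.get_obs();print({k:o[k] for k in('t','ee_pos','orientation','width','ft_force')})
import pickle
for n in("scene","top"):
    im=ctrl.get_image(n);cv2.imwrite(f"pics/{n}0.png",im["frame"][:,:,::-1]);print({k:im[k] for k in im if k!="frame"})
    pickle.dump(im,open(f"{n}0.pkl","wb"))
E
```

```text
pics
{'t': 0.0, 'ee_pos': array([ 261.93971576, -566.83574195,  221.89405427]), 'orientation': array([-3.06682551e+00, -6.74294735e-01,  4.93928548e-04]), 'width': 87.6380106547319, 'ft_force': array([ 0.57921413, -0.44039719,  0.46956935])}
{'vertical_fov': 52.6660568283331, 'cx': 313.44355718111154, 'cy': 203.42888829569029, 'distortion': array([0.01434724, 0.        , 0.        , 0.        , 0.        ]), 'pose': array([[ 7.78874842e-01,  4.78015223e-01, -4.06023924e-01,
         8.29030191e+02],
       [ 6.26968085e-01, -5.76629257e-01,  5.23841313e-01,
        -5.34843731e+02],
       [ 1.62788487e-02, -6.62570862e-01, -7.48822310e-01,
         6.94867439e+02],
       [ 0.00000000e+00,  0.00000000e+00,  0.00000000e+00,
         1.00000000e+00]])}
{'vertical_fov': 57.14919720654217, 'cx': 320.2479587441385, 'cy': 192.6877839951287, 'distortion': array([0.0013302, 0.       , 0.       , 0.       , 0.       ]), 'pose': array([[-1.87381435e-02, -9.78775980e-01,  2.04074650e-01,
         3.08311667e+02],
       [-9.99803913e-01,  1.96507578e-02,  2.44626418e-03,
        -1.01019134e+02],
       [-6.40456615e-03, -2.03988796e-01, -9.78952273e-01,
         9.20513876e+02],
       [ 0.00000000e+00,  0.00000000e+00,  0.00000000e+00,
         1.00000000e+00]])}
```

View pics/scene0.png

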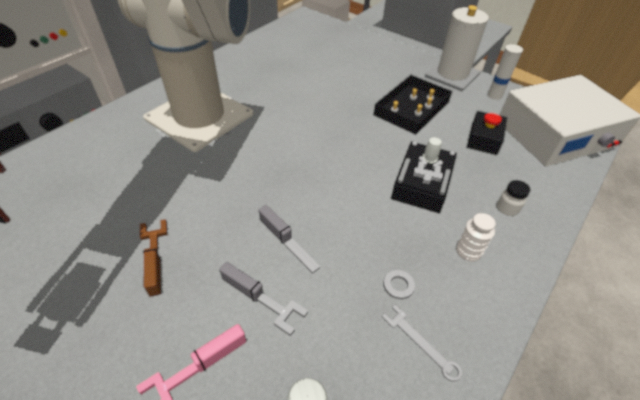

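View pics/top0.png

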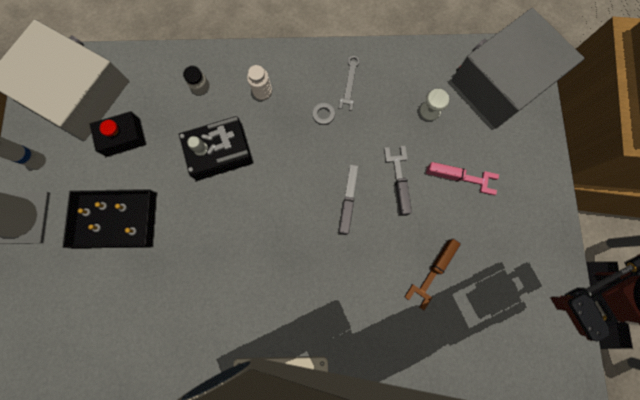

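Top view: grey fork with its handle near (403,196) and prongs near (396,150), scraper near (349,200), foot near (215,147) with the stem at (197,143). I'll zoom in for precise pixels.

Run:
```python
import cv2
t=cv2.imread("pics/top0.png");s=cv2.imread("pics/scene0.png")
def z(im,x,y,w,h,k,n): cv2.imwrite(n,cv2.resize(im[y:y+h,x:x+w],None,fx=k,fy=k,interpolation=cv2.INTER_CUBIC))
z(t,175,110,80,75,8,"pics/zt_foot.png")
z(t,335,140,80,75,8,"pics/zt_fork.png")
z(s,385,130,80,85,7,"pics/zs_foot.png")
z(s,215,200,110,140,4,"pics/zs_fork.png")
```

```text
(no output)
```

View pics/zt_foot.png

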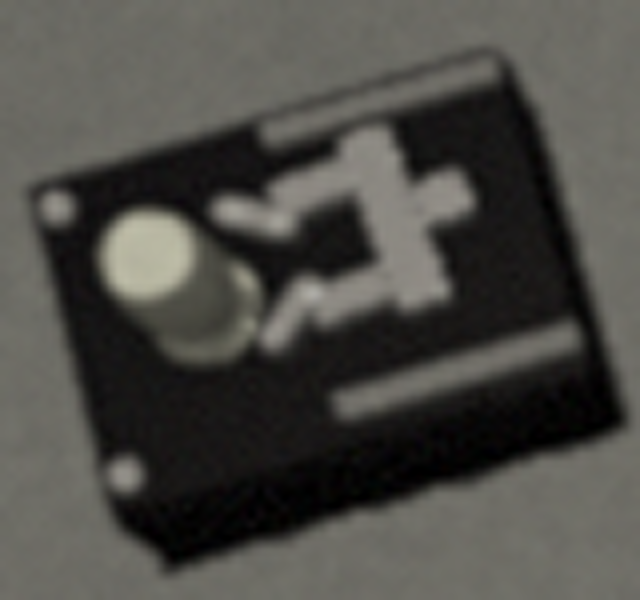

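View pics/zt_fork.png

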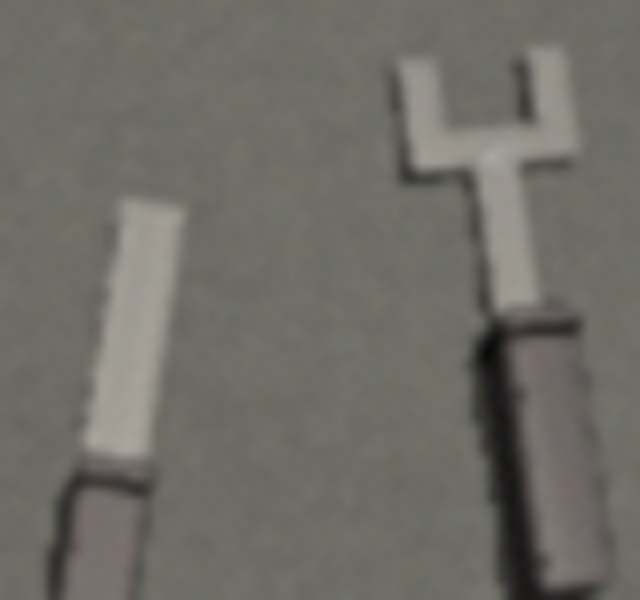

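View pics/zs_foot.png

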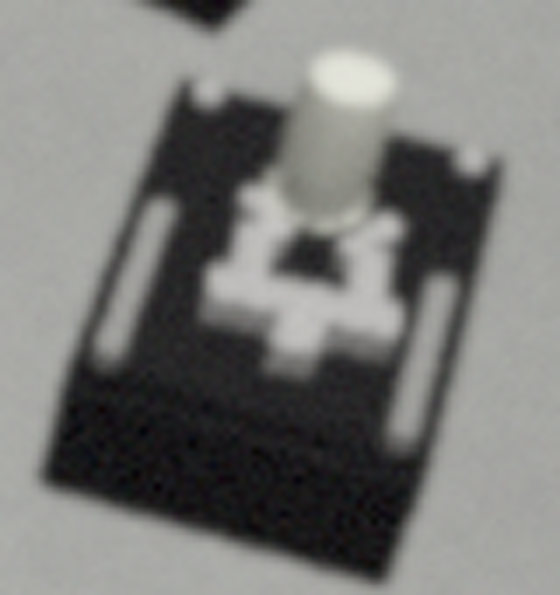

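View pics/zs_fork.png

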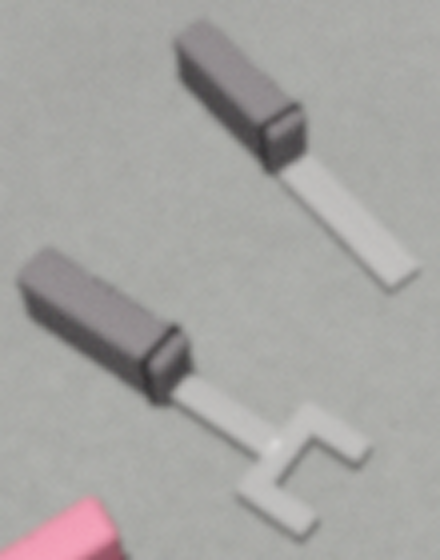

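```bash
cat > h.py <<'E'
import numpy as np,cv2,pickle
from scipy.optimize import least_squares
def cam(im):
    f=200/np.tan(np.radians(im["vertical_fov"])/2)
    K=np.array([[f,0,im["cx"]],[0,f,im["cy"]],[0,0,1]]);return K,np.array(im["distortion"]),np.array(im["pose"])
def ray(im,uv,z):
    K,d,T=cam(im);p=cv2.undistortPoints(np.array([[uv]],float),K,d)[0,0]
    v=T[:3,:3]@[p[0],p[1],1];o=T[:3,3];return (o+v*(z-o[2])/v[2])[:2]
def proj(im,P):
    K,d,T=cam(im);Ti=np.linalg.inv(T);r=cv2.Rodrigues(Ti[:3,:3])[0]
    return cv2.projectPoints(np.array(P,float).reshape(-1,3),r,Ti[:3,3],K,d)[0].reshape(-1,2)
def fit(obs,x0):  # obs list of (im,(u,v),(lx,ly,z))
    def f(x):
        c,s=np.cos(x[2]),np.sin(x[2]);r=[]
        for im,uv,l in obs:
            P=[x[0]+c*l[0]-s*l[1],x[1]+s*l[0]+c*l[1],l[2]];r+=list(proj(im,P)[0]-uv)
        return np.array(r)
    R=least_squares(f,[x0[0]/1,x0[1],x0[2]],x_scale=[10,10,.1],loss='soft_l1');return R.x,f(R.x).reshape(-1,2)
E
python3 - <<'E'
from h import *
T=pickle.load(open("top0.pkl","rb"));S=pickle.load(open("scene0.pkl","rb"))
def zt(x,y,ox,oy,k): return np.array([(x+.5)/k+ox-.5,(y+.5)/k+oy-.5])
tf=lambda x,y:zt(x,y,175,110,8);tk=lambda x,y:zt(x,y,335,140,8)
sf=lambda x,y:zt(x,y,385,130,7);sk=lambda x,y:zt(x,y,215,200,4)
print("stem",ray(T,tf(147,255),110),ray(S,sf(353,78),110))
print("tang end",ray(T,tf(473,190),72),ray(S,sf(292,358),72))
for n,a,b in(("lip1",tf(265,133),tf(497,68)),("lip2",tf(338,402),tf(578,333)),):
    A,B=ray(T,a,68),ray(T,b,68);print(n,A,B,np.linalg.norm(A-B),np.arctan2(*(A-B)[::-1]))
for n,a,b in(("lipR",sf(445,280),sf(402,440)),("lipL",sf(163,205),sf(110,360)),):
    A,B=ray(S,a,68),ray(S,b,68);print(n,A,B,np.linalg.norm(A-B),np.arctan2(*(A-B)[::-1]))
for n,p in(("clip rear a",tf(392,125)),("clip rear b",tf(452,297))): print(n,ray(T,p,72))
for n,p in(("clip rear L",sf(205,300)),("clip rear R",sf(397,342))): print(n,ray(S,p,72))
for n,p,z in(("tipL",tk(418,60),12),("tipR",tk(549,48),12),("hback",tk(572,588),40),("hfront",tk(543,318),40)): print(n,ray(T,p,z))
for n,p,z in(("tipR'",sk(365,455),12),("tipL'",sk(305,528),12),("hback",sk(35,262),40),("hfront",sk(165,343),40)): print(n,ray(S,p,z))
E
```

```text
stem [605.02966312 194.94467032] [604.50859956 196.14888482]
tang end [637.78853643 110.03508184] [639.09837388 109.18177982]
lip1 [659.30800957 175.85285214] [679.19260549 104.75233894] 73.82872159656549 1.8434978910441193
lip2 [572.33574171 149.94265268] [592.68200386  77.72540889] 75.02866575023974 1.845414926149813
lipR [658.81353162 176.52234488] [680.80136974 103.29875127] 76.45364403469144 1.862513207104988
lipL [570.73912267 149.60450295] [594.35257309  76.00826131] 77.29166723660153 1.881271312228869
clip rear a [659.44528688 135.57621708]
clip rear b [603.57704987 115.40846239]
clip rear L [605.28283473 114.66734949]
clip rear R [661.06793275 136.57662636]
tipL [ 614.97886469 -273.45708548]
tipR [ 618.16256619 -316.07231772]
hback [ 437.39516662 -305.29951469]
hfront [ 521.46285931 -301.95361111]
tipR' [ 615.41808494 -273.67666111]
tipL' [ 616.9487418  -316.94393811]
hback [ 440.37530273 -307.50999611]
hfront [ 518.35475572 -299.81422131]
```

Checks: both cameras agree to about 2 mm. The stem is at (604.8, 195.5), foot yaw about 1.856 rad. The clip centre is about (622.4, 151.8), yaw about 1.93, 47 mm from the stem, which matches the spec. The fork's handle centre is about (481, -303), yaw about 0.058. Next step is approaching the fork.

```bash
cat >> h.py <<'E'
from scipy.spatial.transform import Rotation as Ro
def inc(x,y,z,psi,o=None):
    from workcell import ctrl
    o=o or ctrl.get_obs();R=Ro.from_rotvec(o["orientation"]).as_matrix()
    d=R.T@(np.array([x,y,z])-o["ee_pos"]);p0=np.arctan2(R[1,0],R[0,0])
    return np.round(d,1),round(np.degrees(-(psi-p0)),2),"psi0",round(p0,4),"tilt",round(np.degrees(np.arccos(-R[2,2])),2)
E
python3 - <<'E'
from h import *
g=np.array([481,-303])+10*np.array([.998,.058])
print(g,inc(*g,110,.058));print(inc(*g,5,.058))
E
```

```text
[ 490.98 -302.42] (array([ 318.8, -143.9,  112.2]), np.float64(21.47), 'psi0', np.float64(0.4328), 'tilt', np.float64(0.08))
(array([ 318.8, -143.8,  217.2]), np.float64(21.47), 'psi0', np.float64(0.4328), 'tilt', np.float64(0.08))
```

move_arm:
  increments: [0,50,-23,15,4,0,100,-46,30,8,0,150,-69,45,12,0,200,-92,60,16,0,250,-114,80,20,0,290,-132,95,21.5,0,319,-144,112,21.5,0,319,-144,112,21.5,0,319,-144,112,21.5,0,319,-144,112,21.5]

```text
t: 1.35
ee_pos: [490.7, -303.3, 110.8]
orientation: [-3.14, -0.088, -0.0]
ft_force: [-0.4, -0.4, 0.0]
width: 88.3
```

Run:
```python
from h import *
from workcell import ctrl
g=np.array([481,-303])+10*np.array([.998,.058])
print(inc(*g,5,.058))
for n in("scene","top"):
    im=ctrl.get_image(n);f=im["frame"][:,:,::-1]
    c=(215,130,160,210) if n=="scene" else (330,110,150,120)
    cv2.imwrite(f"pics/{n}1.png",cv2.resize(f[c[1]:c[1]+c[3],c[0]:c[0]+c[2]],None,fx=2.8,fy=2.8))
```

```text
(array([  0.3,  -0.8, 105.8]), np.float64(-0.1), 'psi0', np.float64(0.0563), 'tilt', np.float64(0.04))
```

View pics/scene1.png

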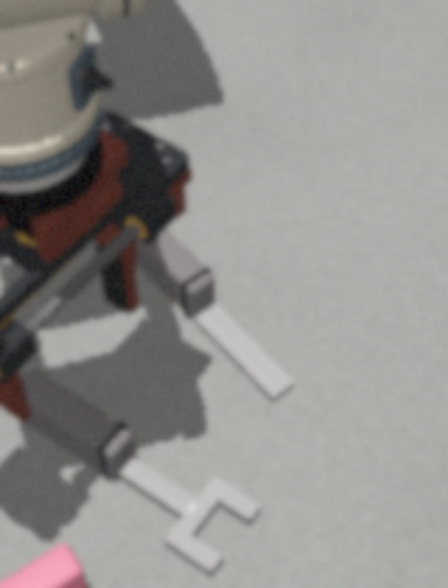

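The view shows the gripper above the fork handle with the jaws across it. The offset towards the scraper is parallax, because the fingertips are 110 mm up. Descending.

move_arm:
  increments: [0,0,-0.8,35,0,0,0,-0.8,70,0,0,0,-0.8,95,0,0,0,-0.8,105,0,0,0,-0.8,105,0,0,0,-0.8,105,0]

```text
t: 2.2
ee_pos: [491.3, -303.0, 6.8]
orientation: [3.14, 0.088, 0.003]
ft_force: [0.0, 0.1, -0.2]
width: 87.8
```

Run:
```python
from h import *
from workcell import ctrl
for n in("scene","top"):
    im=ctrl.get_image(n);f=im["frame"][:,:,::-1]
    c=(195,180,160,160) if n=="scene" else (330,130,150,120)
    cv2.imwrite(f"pics/{n}2.png",cv2.resize(f[c[1]:c[1]+c[3],c[0]:c[0]+c[2]],None,fx=3.5,fy=3.5))
```

```text
(no output)
```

View pics/scene2.png

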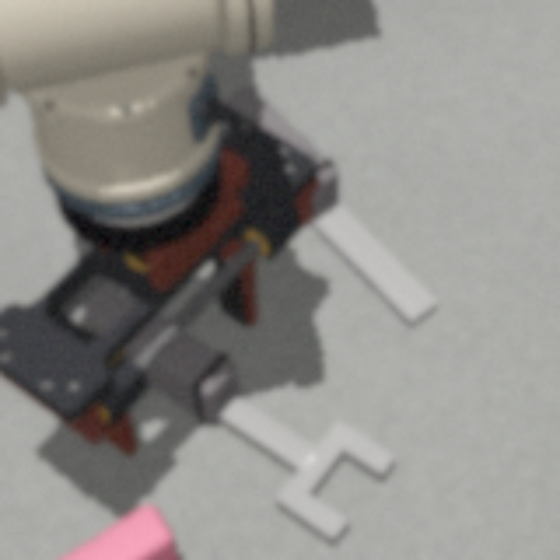

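The handle sits between the two fingers, whose tips are near (245,320) and (125,445) in the crop, and the scraper is clear. Closing.

move_arm:
  increments: [255,0,0,0,0,255,0,0,0,0,255,0,0,0,0,255,0,0,0,0,255,0,0,0,0,255,0,0,0,0,255,0,0,0,0,255,0,0,0,0]

```text
t: 3.3
ee_pos: [491.4, -302.9, 6.8]
orientation: [3.14, 0.088, 0.003]
ft_force: [0.3, 0.5, -1.6]
width: 24.1
```

move_arm:
  increments: [255,0,0,-20,0,255,0,0,-50,0,255,0,0,-90,0,255,0,0,-120,0,255,0,0,-140,0,255,0,0,-140,0,255,0,0,-140,0]

```text
t: 4.18
ee_pos: [490.6, -302.6, 146.6]
orientation: [3.14, 0.088, 0.002]
ft_force: [-0.1, 0.5, -2.2]
width: 24.1
```

Run:
```python
from h import *
from workcell import ctrl
for n in("scene","top"):
    im=ctrl.get_image(n);f=im["frame"][:,:,::-1];pickle.dump(im,open(f"{n}3.pkl","wb"))
    c=(195,160,180,180) if n=="scene" else (360,110,80,80)
    cv2.imwrite(f"pics/{n}3.png",cv2.resize(f[c[1]:c[1]+c[3],c[0]:c[0]+c[2]],None,fx=600/c[3],fy=600/c[3],interpolation=cv2.INTER_CUBIC))
```

```text
(no output)
```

View pics/scene3.png

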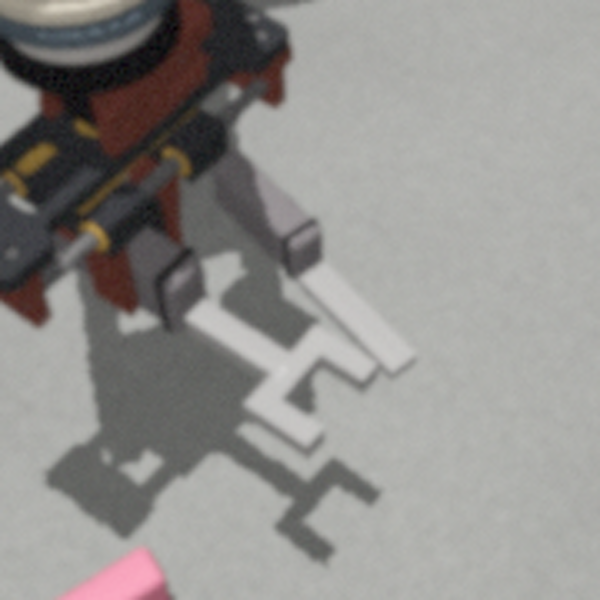

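View pics/top3.png

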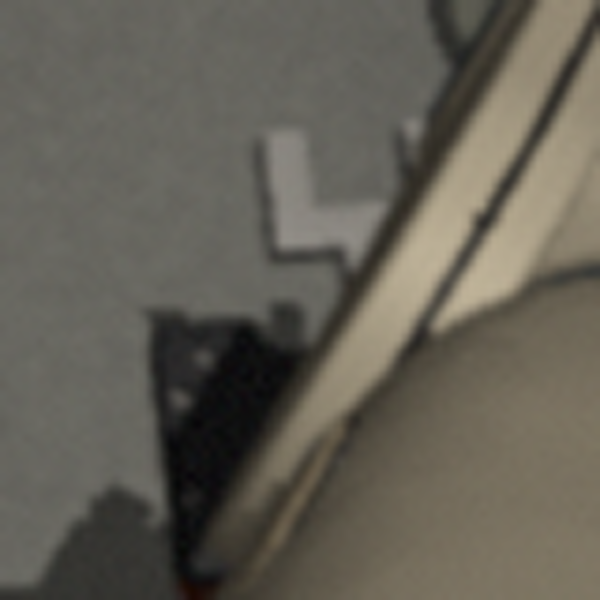

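Run:
```python
from h import *
S=pickle.load(open("scene3.pkl","rb"));T=pickle.load(open("top3.pkl","rb"))
k=600/180
a=ray(S,(369/k+195,370/k+160),151.8);b=ray(S,(312/k+195,433/k+160),151.8)
m=(a+b)/2;print(a,b,m,np.linalg.norm(a-b),"yaw from prongs",np.arctan2(*(a-b)[::-1])-np.pi/2)
print("from tcp",m-[490.6,-302.6])
print(ray(T,(282/7.5+360,128/7.5+110),151.8))
```

```text
[ 613.64233769 -272.46535866] [ 614.81639508 -314.32043053] [ 614.22936638 -293.39289459] 41.87153511121899 yaw from prongs 0.02804318702722064
from tcp [123.62936638   9.20710541]
[ 613.74232472 -273.39475186]
```

Run:
```python
from h import *
print(inc(684.6,-11.2,170,1.93))
```

```text
(array([ 210.2, -279.9,  -23.9]), np.float64(-107.37), 'psi0', np.float64(0.0561), 'tilt', np.float64(0.04))
```

move_arm:
  increments: [255,10,-14,-24,-6,255,30,-40,-24,-15,255,50,-66,-24,-25,255,70,-92,-24,-35,255,90,-118,-24,-45,255,110,-146,-24,-55,255,130,-172,-24,-65,255,150,-199,-24,-75,255,170,-226,-24,-85,255,190,-253,-24,-95,255,210,-280,-24,-104,255,210,-280,-24,-107.4]

```text
t: 5.78
ee_pos: [684.9, -8.8, 168.5]
orientation: [-1.78, -2.587, -0.0]
ft_force: [-0.5, -0.1, -2.1]
width: 24.2
```

move_arm:
  increments: [255,0,0,0,0,255,0,0,0,0]

```text
t: 6.02
ee_pos: [684.3, -8.9, 167.5]
orientation: [-1.781, -2.584, 0.001]
ft_force: [0.2, 0.2, -1.2]
width: 23.9
```

```bash
cat > snap.py <<'E'
import sys
from h import *
from workcell import ctrl
i=sys.argv[1]
for n in("scene","top"):
    im=ctrl.get_image(n);f=im["frame"][:,:,::-1];pickle.dump(im,open(f"{n}{i}.pkl","wb"))
    c=(370,110,110,100) if n=="scene" else (165,100,110,100)
    cv2.imwrite(f"pics/{n}{i}.png",cv2.resize(f[c[1]:c[1]+c[3],c[0]:c[0]+c[2]],None,fx=6,fy=6,interpolation=cv2.INTER_CUBIC))
o=ctrl.get_obs();print(o["t"],o["ee_pos"],o["ft_force"],o["width"],inc(684.6,-11.2,75,1.93))
E
python3 snap.py 4
```

```text
6.125 [684.60152718  -9.24498235 168.0872114 ] [-0.00084184 -0.5135034  -0.00480371] 23.592027591847422 (array([-2. , -0.6, 93.1]), np.float64(0.27), 'psi0', np.float64(1.9347), 'tilt', np.float64(0.13))
```

View pics/scene4.png

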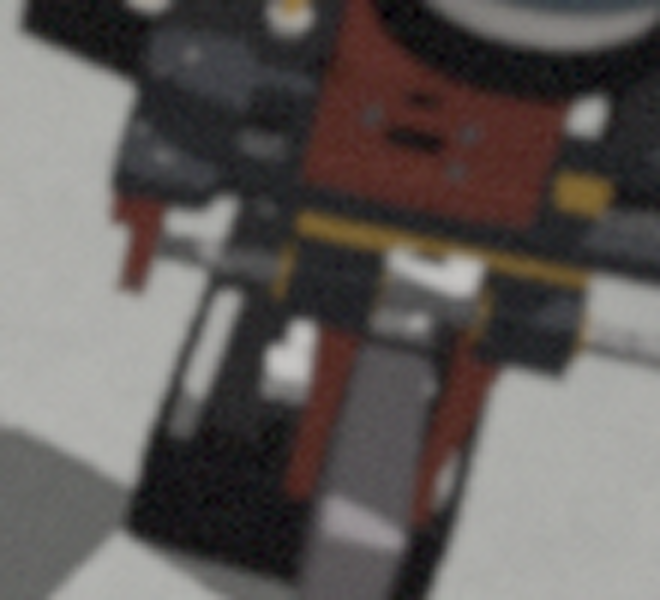

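View pics/top4.png

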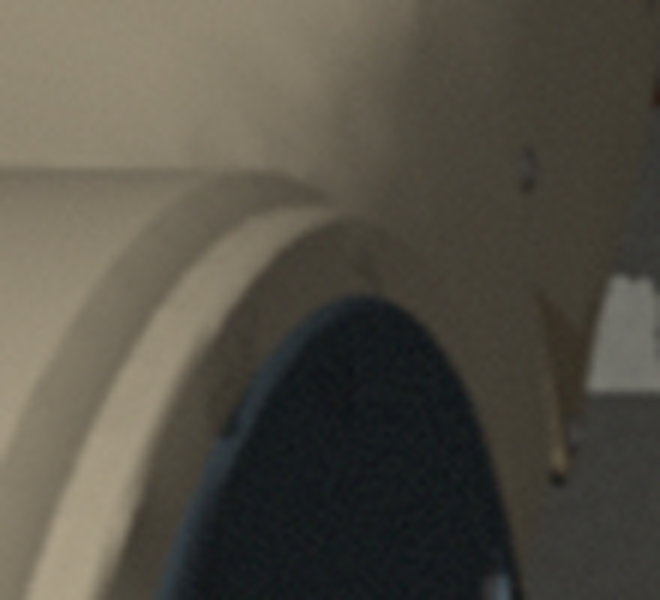

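Once the arm is over the foot it hides it from both cameras, so I'll lower by dead reckoning and watch the force.

move_arm:
  increments: [255,-2,-0.6,20,0.3,255,-2,-0.6,45,0.3,255,-2,-0.6,65,0.3,255,-2,-0.6,80,0.3,255,-2,-0.6,90,0.3,255,-2,-0.6,96,0.3,255,-2,-0.6,96,0.3,255,-2,-0.6,96,0.3]

```text
t: 7.12
ee_pos: [685.1, -11.2, 72.8]
orientation: [-1.789, -2.581, -0.001]
ft_force: [-0.4, 0.2, -1.5]
width: 24.0
```

```bash
python3 snap.py 5
```

```text
7.225 [684.99700032 -11.19949103  72.82253218] [-0.26227882  0.36476957 -1.85202312] 23.7514040597351 (array([ 0.1, -0.4, -2.2]), np.float64(-0.03), 'psi0', np.float64(1.9295), 'tilt', np.float64(0.08))
```

View pics/scene5.png

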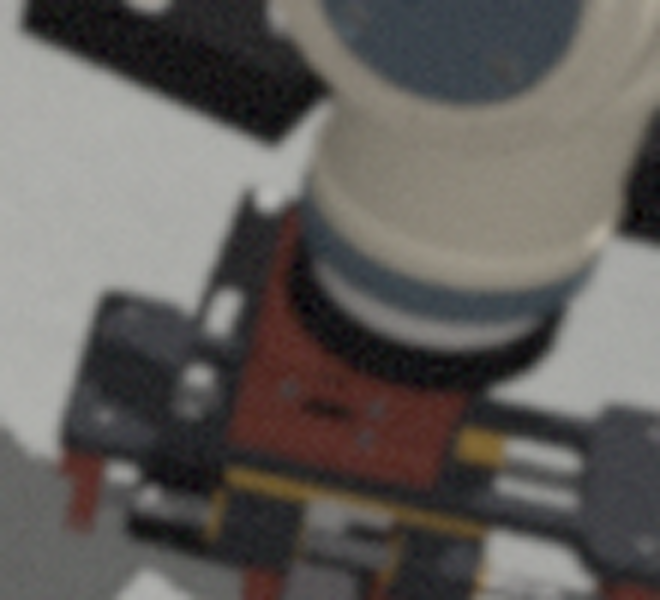

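View pics/top5.png

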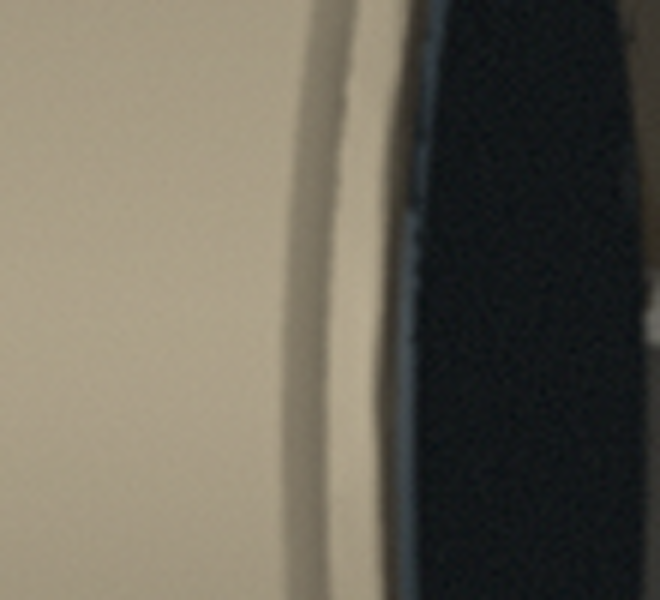

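```bash
cat >> h.py <<'E'
def tcp(tip,psi):
    return np.array(tip)-124.5*np.array([np.cos(psi),np.sin(psi)])-1*np.array([-np.sin(psi),np.cos(psi)])
def path(s): # s: mm short of final along line
    A=np.array([632.3,125.6]);B=np.array([612.7,168.6]);L=np.linalg.norm(A-B)
    tip=B+(A-B)*s/L;psi=1.856+(0.074)*min(max(s/L,0),1);return tip,psi
E
python3 - <<'E'
from h import *
for s in(72,60,48,44,40,36,32,28,24):
    t,p=path(s) 
    if s>47.3: t=np.array([632.3,125.6])-(s-47.3)*np.array([-.351,.936]);p=1.93
    print(s,*inc(*tcp(t,p),70.3,p)[:2])
E
```

```text
72 [-2.6 -0.3  2.5] -0.03
60 [ 9.4 -0.3  2.5] -0.03
48 [21.4 -0.3  2.6] -0.03
44 [25.3 -1.1  2.6] 0.27
40 [29.3 -2.2  2.6] 0.62
36 [33.3 -3.2  2.6] 0.98
32 [37.3 -4.3  2.6] 1.34
28 [41.3 -5.3  2.6] 1.7
24 [45.3 -6.4  2.6] 2.06
```

move_arm:
  increments: [255,0,0,2.5,0,255,5,0,2.5,0,255,9,0,2.5,0,255,13,0,2.5,0,255,17,0,2.5,0,255,21,-0.3,2.5,0,255,25,-1,2.5,0.3,255,29,-2,2.5,0.6,255,33,-3,2.5,1,255,33,-3,2.5,1]

```text
t: 8.48
ee_pos: [670.3, 19.0, 70.3]
orientation: [-1.811, -2.565, -0.0]
ft_force: [-0.6, 0.4, -2.0]
width: 23.9
```

```bash
python3 snap.py 6
```

```text
8.575 [670.56939199  18.71654755  70.34560752] [-0.68876678 -0.44728418 -1.94454769] 23.884267993967253 (array([-32.9,   3.2,  -4.7]), np.float64(-1.02), 'psi0', np.float64(1.9122), 'tilt', np.float64(0.08))
```

View pics/scene6.png

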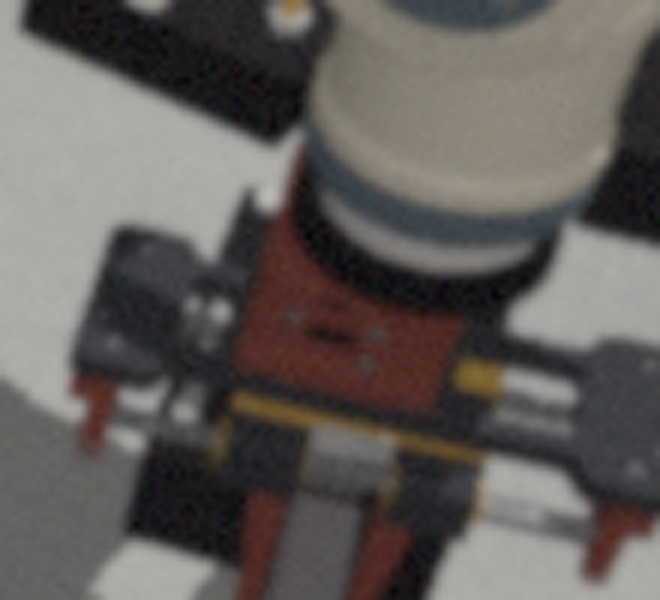

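Little force so far, as expected for a 100 g clip just sliding. I'll carry on towards the spring region.

Run:
```python
from h import *
for s in(36,32,28,24,20,16,12,8,4,0,-2):
    t,p=path(s);print(s,*inc(*tcp(t,p),70.3,p)[:2])
```

```text
36 [ 0.2 -0.2  0. ] -0.01
32 [ 4.2 -1.3  0.1] 0.35
28 [ 8.2 -2.5  0.1] 0.71
24 [12.2 -3.6  0.1] 1.07
20 [16.2 -4.7  0.1] 1.43
16 [20.2 -5.8  0.1] 1.78
12 [24.2 -7.   0.1] 2.14
8 [28.2 -8.1  0.1] 2.5
4 [32.2 -9.2  0.1] 2.86
0 [ 36.2 -10.3   0.1] 3.22
-2 [ 38.2 -10.5   0.1] 3.22
```

move_arm:
  increments: [255,3,-0.9,0,0.3,255,6,-1.8,0,0.5,255,9,-2.7,0,0.8,255,12,-3.6,0,1,255,15,-4.4,0,1.3,255,18,-5.2,0,1.6,255,20,-5.8,0,1.8,255,20,-5.8,0,1.8]

```text
t: 9.57
ee_pos: [658.3, 35.0, 70.4]
orientation: [-1.851, -2.537, 0.001]
ft_force: [-0.0, -5.1, -0.9]
width: 24.0
```

Run:
```python
from h import *
from workcell import ctrl
o=ctrl.get_obs();print(o["t"],o["ft_force"],o["ft_force"][:2]@[-.281,.96],o["moment"])
for s in(16,12,8,4,0,-2,-4):
    t,p=path(s);print(s,*inc(*tcp(t,p),70.3,p)[:2])
```

```text
9.575 [-0.04108466 -5.11344406 -0.85648861] -4.897361508656955 [-0.89004519 -0.10068384  0.23773251]
16 [0.7 0.2 0.1] 0.01
12 [ 4.7 -1.   0.1] 0.36
8 [ 8.7 -2.3  0.1] 0.72
4 [12.7 -3.5  0.1] 1.08
0 [16.7 -4.8  0.2] 1.44
-2 [18.6 -5.   0.2] 1.44
-4 [20.6 -5.2  0.2] 1.44
```

Spring force is about 5 N at 16 mm short, matching the spec, so the arms are spreading. Continuing.

move_arm:
  increments: [255,2.5,-0.5,0,0.2,255,5,-1.1,0,0.4,255,7.5,-1.9,0,0.6,255,9.5,-2.5,0,0.8,255,9.5,-2.5,0,0.8]

```text
t: 10.2
ee_pos: [653.0, 43.8, 70.5]
orientation: [-1.868, -2.524, 0.0]
ft_force: [-0.7, -0.4, -1.9]
width: 23.9
```

```bash
cat > st.py <<'E'
from h import *
from workcell import ctrl
o=ctrl.get_obs();print(o["t"],o["ft_force"],o["ft_force"][:2]@[-.281,.96],o["moment"])
for s in(16,12,8,4,0,-2,-4):
    t,p=path(s);print(s,*inc(*tcp(t,p),70.3,p)[:2])
E
python3 st.py
```

```text
10.2 [-0.70663374 -0.43797051 -1.85393552] -0.22188761305061128 [-0.02309702 -0.13421196 -0.03789102]
16 [-9.2  2.8  0.1] -0.78
12 [-5.2  1.5  0.2] -0.43
8 [-1.3  0.2  0.2] -0.07
4 [ 2.7 -1.1  0.2] 0.29
0 [ 6.6 -2.4  0.2] 0.65
-2 [ 8.6 -2.7  0.2] 0.65
-4 [10.6 -3.   0.2] 0.65
```

The force has dropped to zero at about 7 mm short, which is the expected snap. I'll back straight off and look.

move_arm:
  increments: [255,-5,0,0,0,255,-15,0,0,0,255,-28,0,0,0,255,-42,0,0,0,255,-55,0,-15,0,255,-70,0,-50,0,255,-110,0,-90,0,255,-160,0,-100,0,255,-210,0,-100,0,255,-250,0,-100,0,255,-250,0,-100,0]

```text
t: 11.58
ee_pos: [726.6, -199.4, 171.3]
orientation: [1.873, 2.521, 0.0]
ft_force: [-0.5, -0.1, -1.9]
width: 24.0
```

```bash
python3 snap.py 7
```

```text
11.675 [ 725.83782682 -196.02661789  170.80605992] [-0.50417074 -0.08594957 -2.07947754] 24.20119895463627 (array([188.7,  14.4,  96. ]), np.float64(-3.66), 'psi0', np.float64(1.866), 'tilt', np.float64(0.06))
```

View pics/scene7.png

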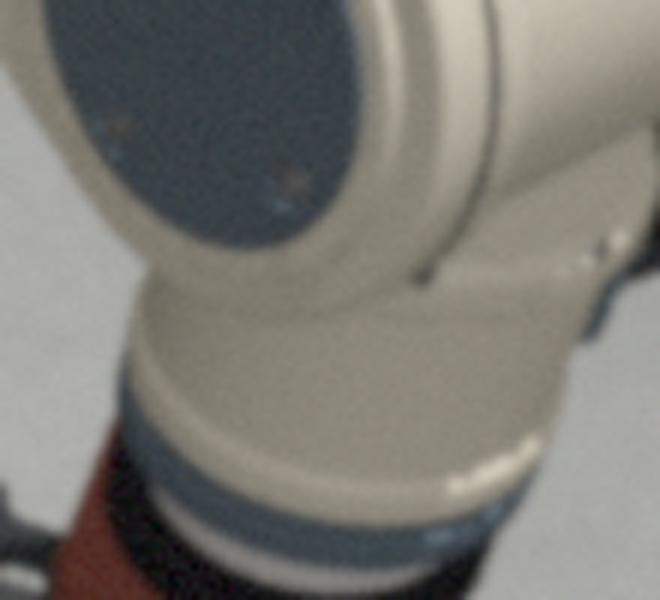

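View pics/top7.png

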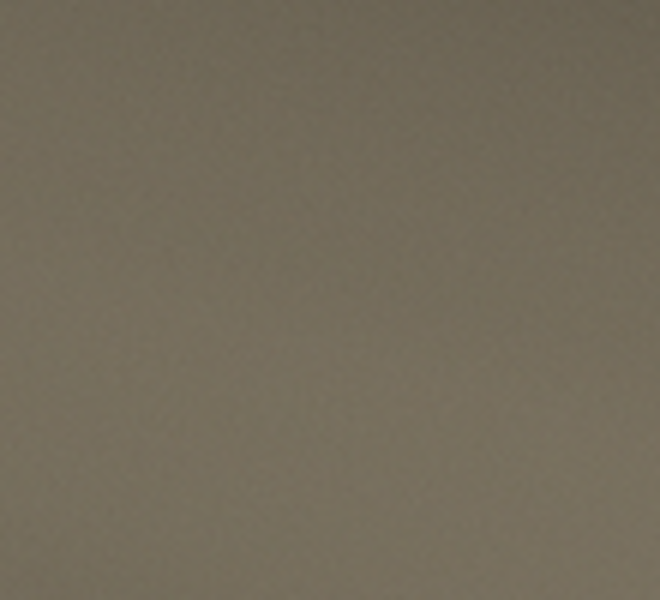

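The arm still hides the foot. I'll go on towards the fork's original, known-clear spot and look from there.

Run:
```python
from h import *
print(inc(490.6,-302.6,150,.0563))
```

```text
(array([ -33.5, -256.1,   20.9]), np.float64(103.69), 'psi0', np.float64(1.866), 'tilt', np.float64(0.06))
```

move_arm:
  increments: [255,-3,-22,0,8,255,-6,-46,0,18,255,-9,-70,0,28,255,-12,-94,0,38,255,-15,-118,0,48,255,-18,-142,5,58,255,-22,-166,10,68,255,-25,-190,15,78,255,-28,-214,18,88,255,-31,-238,20,97,255,-33.5,-256,21,103.7,255,-33.5,-256,21,103.7]

```text
t: 13.18
ee_pos: [489.9, -301.8, 150.4]
orientation: [-3.139, -0.09, 0.002]
ft_force: [1.0, -1.1, -2.0]
width: 24.1
```

```bash
python3 snap.py 8;python3 -c "
from h import *
print(inc(490.6,-302.6,6.8,.0563))"
```

```text
13.275 [ 491.3396592  -301.90967988  150.45371833] [-0.34179514 -0.45903962 -2.22156049] 23.878511399645483 (array([ 210.1, -278.7,   75.6]), np.float64(-107.19), 'psi0', np.float64(0.0592), 'tilt', np.float64(0.03))
(array([ -0.8,   0.7, 143.7]), np.float64(0.16), 'psi0', np.float64(0.0592), 'tilt', np.float64(0.03))
```

View pics/scene8.png

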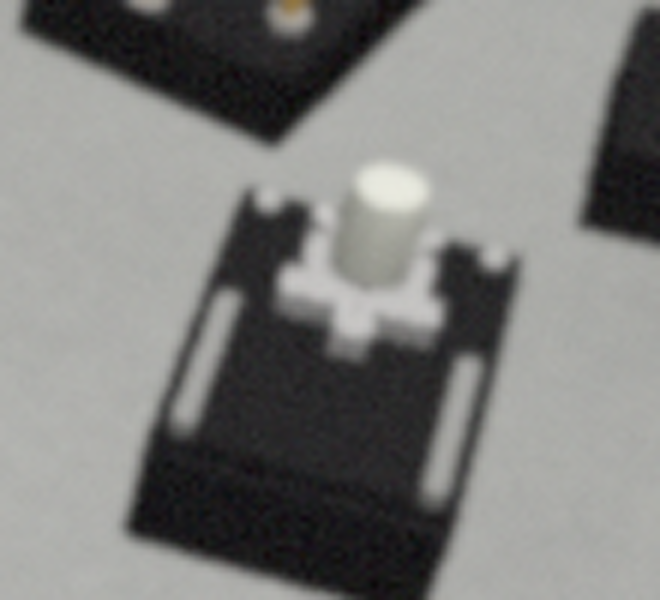

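View pics/top8.png

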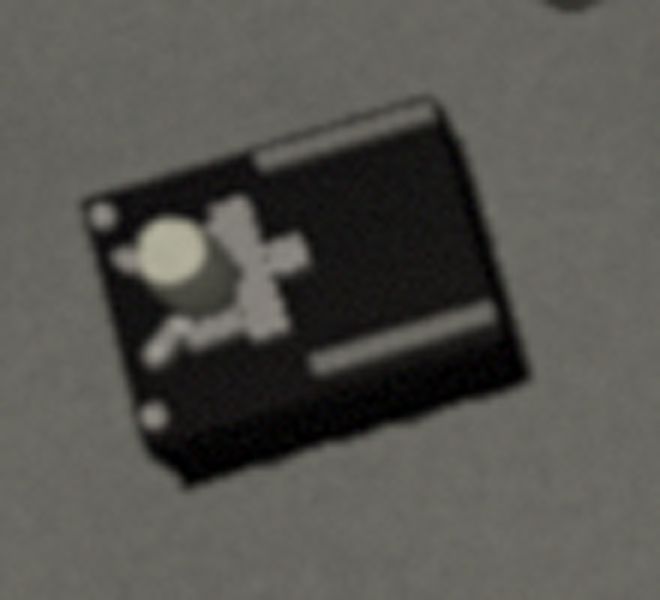

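Both views show the clip around the stem with the tang pointing straight back, at top crop (308,252) and scene crop (347,342). Measuring it.

Run:
```python
from h import *
S=pickle.load(open("scene8.pkl","rb"));T=pickle.load(open("top8.pkl","rb"))
q=lambda im,x,y,ox,oy,z=72:ray(im,((x+.5)/6+ox-.5,(y+.5)/6+oy-.5),z)
for n,im,L,o in(("T",T,[(290,327),(253,194),(309,252)],(165,100)),("S",S,[(277,290),(442,322),(347,342)],(370,110))):
    a,b,t=[q(im,*p,*o) for p in L];psi=np.arctan2(*(b-a)[::-1])+np.pi/2
    u=np.array([np.cos(psi),np.sin(psi)]);m=(a+b)/2
    print(n,a,b,t,np.linalg.norm(a-b),psi,"centre",m+28*u,t+44*u,"expected ~(604.8,195.5)")
print("stem",q(T,170,250,165,100,110),q(S,393,187,370,110,110))
```

```text
T [585.7231686  158.75625917] [642.79746965 176.20191742] [617.3858221  152.33292191] 59.68104248560691 1.867442904916146 centre [606.07550179 194.25610764] [604.52396629 194.41109517] expected ~(604.8,195.5)
S [584.7542794  159.69920358] [641.86708411 183.90178122] [619.42077036 150.93351072] 62.02932554085453 1.9716229759373183 centre [602.38565286 197.58117788] [602.25286781 191.44601647] expected ~(604.8,195.5)
stem [605.49037505 195.01711961] [604.71245784 196.15687037]
```

The clip centre is within about 2–3 mm of the stem axis, so it's home. Laying the fork down.

move_arm:
  increments: [255,-0.8,0.7,40,0,255,-0.8,0.7,80,0,255,-0.8,0.7,110,0,255,-0.8,0.7,130,0,255,-0.8,0.7,138,0,255,-0.8,0.7,142,0,255,-0.8,0.7,143,0,255,-0.8,0.7,143,0,255,-0.8,0.7,143,0]

```text
t: 14.4
ee_pos: [490.9, -302.8, 8.1]
orientation: [3.14, 0.093, 0.001]
ft_force: [0.0, -0.6, -2.7]
width: 23.9
```

move_arm:
  increments: [255,0,0,1.2,0,255,0,0,1.2,0,255,0,0,1.2,0]

```text
t: 14.78
ee_pos: [490.9, -302.9, 6.9]
orientation: [3.14, 0.093, 0.002]
ft_force: [-1.0, 0.3, -2.2]
width: 23.8
```

move_arm:
  increments: [0,0,0,0,0,0,0,0,0,0,0,0,0,0,0,0,0,0,0,0,0,0,0,0,0,0,0,0,0,0,0,0,0,0,0,0,0,0,0,0]

```text
t: 15.78
ee_pos: [490.9, -302.9, 6.9]
orientation: [3.14, 0.093, 0.001]
ft_force: [-0.6, -0.4, -0.0]
width: 88.0
```

move_arm:
  increments: [0,0,0,-20,0,0,0,0,-50,0,0,0,0,-90,0,0,0,0,-130,0,0,-50,0,-170,0,0,-90,0,-190,0,0,-90,0,-190,0,0,-90,0,-190,0,0,-90,0,-190,0]

```text
t: 16.9
ee_pos: [401.6, -308.0, 196.5]
orientation: [-3.14, -0.094, -0.001]
ft_force: [0.7, 0.0, -0.3]
width: 87.9
```

Run:
```python
from workcell import ctrl
import cv2
for n in("scene","top"):
    cv2.imwrite(f"pics/{n}9.png",ctrl.get_image(n)["frame"][:,:,::-1])
o=ctrl.get_obs();print(o["t"],o["ee_pos"],abs(o["qvel"]).max())
```

```text
17.0 [ 401.38481013 -307.91755049  196.1462661 ] 0.0028927933236704913
```

View pics/scene9.png

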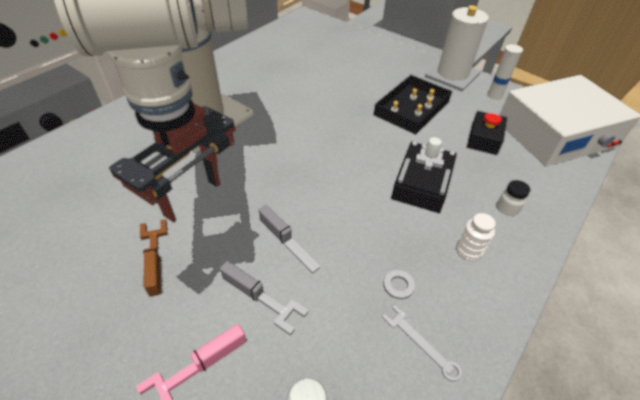

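The fork lies flat at its old place, from (222,270) to (305,315). The scraper looks unmoved at (288,240), the clip is at the stem near (430,165), and the gripper is clear.

```bash
python3 -c "
from workcell import ctrl
print(ctrl.close_job())"
```

```text
the job is handed in; nothing more can be done
None
```

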